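# Air the culture chest

### The arm

A 6-joint arm with a two-finger parallel gripper is mounted at the origin on the work surface. World frame = base frame: x ahead of the robot, y to its left, z up, the work surface at z = 0. Lengths are in m, angles in degrees, forces in N, time in s.
With the tool pointing down it reaches from about 0.325 to 0.75 m from the base axis. Payload 7.6 kg.
Tool frame: the origin (TCP) lies on the mounting face of the last link; the fingertips stand 173 mm ahead of it and the grasp point (between the pads) lies 155 mm ahead of it; z points along the fingers, y is the line along which they close (so a half turn about z gives the same grasp; the last joint's range is limited). The gripper opens to 85 mm and grips with 20 to 120 N. Pads are 22 mm wide; open, the fingers measure 114 mm over their backs; the gripper's body (76 mm by 85 mm) begins 54 mm behind the grasp point. The pads swing forward as they close: fully open they stand 13 mm farther back than shut.
Start: joints at [64.211, 2.991, 80.254, -0, 96.75, -4.028], TCP at [0.195, 0.488, 0.405] pointing down, gripper open.
Joint ranges: [-166.34, 166.34], [-52.06, 124.39], [6.96, 135.62], [-60.46, 240.46], [14.63, 156.25], [-167.68, 167.68]. Speed limits (degrees/s): [147.25, 147.25, 172.46, 180, 180, 180].

### API

Orientations are given as [roll, pitch, yaw] about the fixed x, y, z axes, in that order (R = Rz(yaw) Ry(pitch) Rx(roll)).
In Python, from rig import state, snapshot, camera_params, close_job gives the robot as it stands.
- The arm moves only by the tool move_arm, never from a script. Its argument "rows" is a list that holds one entry, the list of rows, each a list of 7 numbers: the shift along the world's x, y, z in cm, then the turn, a rotation vector about the world's x, y, z in degrees, then the finger opening in cm, from 0 to 8.54. A call has 1 to 12 rows; each row shifts and turns the commanded pose from where the row before left it; what a row does not reach is not made up. A row lasts 1/8 s, in which the tool goes at most 62.5 mm and 10.7 degrees, less where a joint would pass 70% of its speed; a pose out of reach is approached as far as the arm can. A call is refused whole if a number of a shift passes 6.25 or a number of a turn 10.7, either way. A call with a gripper value outside its range is refused whole. The fingers move at their own pace and stop on an object; "squeeze" is the grip in N (left out, the last holds). Time passes only in rows, so rows that do not move let the fingers close. It gives the time, the measured TCP pose, the force, the opening and the grip force at its end, in the units of the state.
- state(): the state, without advancing time (a new reading comes with each control period).
- snapshot(name): name is "scene" or "top" or "wrist"; returns the picture (480x640x3 uint8, red, green, blue); there is no depth.
- camera_params(name): a dict with "mtx" (3x3 intrinsics, pixels), "D" ([k1, k2, p1, p2, k3] as OpenCV has them; the pictures are not rectified), "rvec" (rotation vector, rad) and "tvec" (3), from world to camera coordinates, as OpenCV has them; the wrist camera has in their place "mount" (4x4, takes a point from camera to tool coordinates, whose origin is the TCP and whose axes are the flange's). Camera axes: x right, y down, z forward; pixel columns grow to the right and rows downward; lengths in m; the calibration is good to about 2 mm. A picture is of the moment at which its call begins: read the wrist's pose just before it. camera_params takes no time and is no camera call.
- close_job(): hands the job in; it is judged then, once.
The state is a dict: "time_s": time; "joint_pos": joint angles; "joint_velocities": joint speeds; "joint_torque": joint torques, N m; "position": TCP position; "eef_rot": TCP orientation; "contact_force": force on the tool from outside, world axes, zero at the start; "torque": the same for the moment, N m; "width": finger opening in m; "gripper_force": force on a finger pad.
Only numpy, scipy, OpenCV 4.12 (cv2) and the standard library are available. Lean on these libraries where they do the work, as an engineer would, in place of code of your own. Each camera call takes 0.05 s, during which the arm holds its last target. There are 200 camera calls.

### The job

Give the cultures fresh air: raise the lid of the large plywood chest until its folding stay locks, and take the hand off so that the lid stands open on the stay alone for about a second. Then break the stay by pressing its thumb plate down and let the lid go fully shut without slamming it. Leave the jar with the green cap where it stands.

Things in the scene. Friction and masses are not known exactly. Their poses are not given: they have to be found in the camera images.
- chest_lid (a joint): angle of the lid (180 deep x 220 wide x 18 mm, 0.5 kg) of the big plywood chest (120 mm high), hinged on the rim farther from the robot: 0 shut, grows as it opens. At 1.30 the stay is straight and lets it go no further; let go above 1.26, it locks by itself and stands at 1.29. Damped hinge: let go below 1.2, or once the stay is broken, it sinks shut by itself in 3 to 6 s, gently.
- chest_handle (a point): middle of the level steel bar handle (10 mm thick, 110 mm long) on the lid's front edge, 42 mm clear of it, 129 mm above the table when shut. Hinge axis: 222 mm from the bar along this point's x axis and 9 mm lower. Axes turn with the lid; when shut x points level from handle to hinge, y along the bar to the left, z up. Locked open, the bar is 336 mm up and 169 mm nearer the hinge side.
- stay_thumb (a point): middle of the steel thumb plate (44 x 55 x 6 mm) below the knee of the folding stay, sticking out of the chest's right side. Locked open: 128 mm up, about level, 156 mm right of and 170 mm beyond where the shut handle's middle was; lid shut: 40 mm up. Pressed down there with 1 to 5 N it swings down (6 mm on for 30 down) and breaks the stay; past 30 mm down the lid sinks by itself.
- jar: bystander: round glass jar with a green metal cap, 88 mm across and 88 mm high, loose on the table to the right of the chest; origin at the centre of its underside, z up

How it is judged:
By the outcome, as a careful person would: the job done as asked, in the order asked, and still so for the second after the job is handed in, with the robot touching nothing.
It also fails if it takes over 54 s, if anything falls off the work surface, if the arm or the gripper's body presses on something with over 40 N, if the wrist force passes 120 N, or if a joint passes its speed limit or range.

## Working session

There is one attempt and no reset: what is moved stays moved. The work goes in short steps, Python scripts to look and compute and a tool call to move; the robot and the scene stay as the last step left them, time stands still between calls to the robot, and variables do not carry over. Pictures are saved under pics/ and viewed, at most 10 in all, crops included, and the job is handed in when it is done.

Besides the shell and the picture viewer there is one more tool, called after "Emit:" by a JSON object that holds its "method" and its "body", one argument or row to a line. move_arm: Moves the arm, as the interface text tells. Its arguments: {"type":"object","properties":{"rows":{"type":"array","items":{"type":"array","items":{"type":"array","items":{"type":"number"}}}},"squeeze":{"type":"number"}},"required":["rows"]}

```bash
mkdir -p pics; python3 - <<'E'
from rig import *
import cv2,numpy as np
for n in("scene","top"):
    cv2.imwrite(f"pics/{n}0.png",cv2.cvtColor(snapshot(n),cv2.COLOR_RGB2BGR))
    p=camera_params(n);print(n,p)
print(state())
E
```

```text
scene {'mtx': array([[495.55955126,   0.        , 320.82217891],
       [  0.        , 495.55955126, 249.8362078 ],
       [  0.        ,   0.        ,   1.        ]]), 'D': array([-0.08404372,  0.        ,  0.        ,  0.        ,  0.        ]), 'rvec': array([ 0.95706902,  2.45420811, -1.0665636 ]), 'tvec': array([ 0.46197166, -0.15151526,  1.20836243])}
top {'mtx': array([[547.78852983,   0.        , 313.85681467],
       [  0.        , 547.78852983, 234.43093751],
       [  0.        ,   0.        ,   1.        ]]), 'D': array([-0.11812761,  0.        ,  0.        ,  0.        ,  0.        ]), 'rvec': array([ 2.14663573, -2.15626805,  0.06257515]), 'tvec': array([-0.04998336,  0.57774603,  0.92650887])}
{'time_s': 0.1, 'joint_pos': array([ 6.42126480e+01,  3.02372885e+00,  8.03070645e+01, -8.74571616e-04,
        9.67488857e+01, -4.02719578e+00]), 'joint_velocities': array([ 5.65635508e-02, -1.09592403e-04, -1.60109184e-01, -1.02024188e-02,
       -4.93321584e-03, -5.26541740e-02]), 'joint_torque': array([ 1.11322075e-03, -3.82580245e+01, -3.60985637e+01, -1.37502843e-04,
        4.74898683e-03, -6.62233992e-05]), 'position': array([0.19459282, 0.48757902, 0.4039566 ]), 'eef_rot': array([-1.79920457e+02, -4.72934173e-03,  1.58239738e+02]), 'contact_force': array([-0.10718634,  0.13629939,  0.39164555]), 'torque': array([ 0.01743024, -0.00777436,  0.08119085]), 'gripper_force': 0.0, 'width': 0.08534458395886023}
```

View pics/scene0.png

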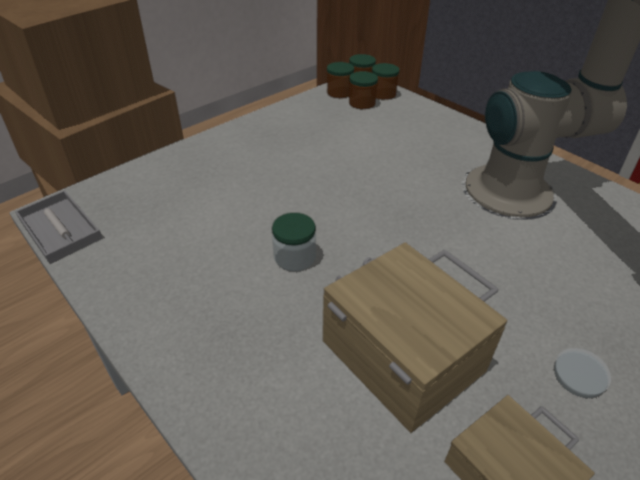

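View pics/top0.png

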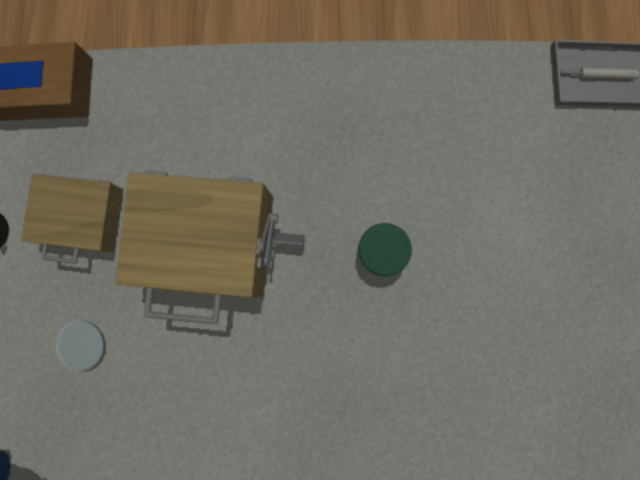

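The scene picture shows the handle bar at about (447,254)-(495,290). The top picture shows it at about (147,315)-(217,320), the thumb plate near (289,241), and the jar cap at (385,250). I'll zoom in on both.

```bash
python3 - <<'E'
import cv2,numpy as np
a=cv2.imread("pics/scene0.png")[235:310,420:510];b=cv2.imread("pics/top0.png")[270:345,135:225]
c=cv2.imread("pics/top0.png")[205:280,235:325]; d=cv2.imread("pics/scene0.png")[235:310,330:420]
r=lambda i:cv2.resize(cv2.convertScaleAbs(i,alpha=1.4),None,fx=4,fy=4,interpolation=cv2.INTER_CUBIC)
cv2.imwrite("pics/z.png",np.vstack([np.hstack([r(a),r(b)]),np.hstack([r(d),r(c)])]))
E
```

```text
(no output)
```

View pics/z.png

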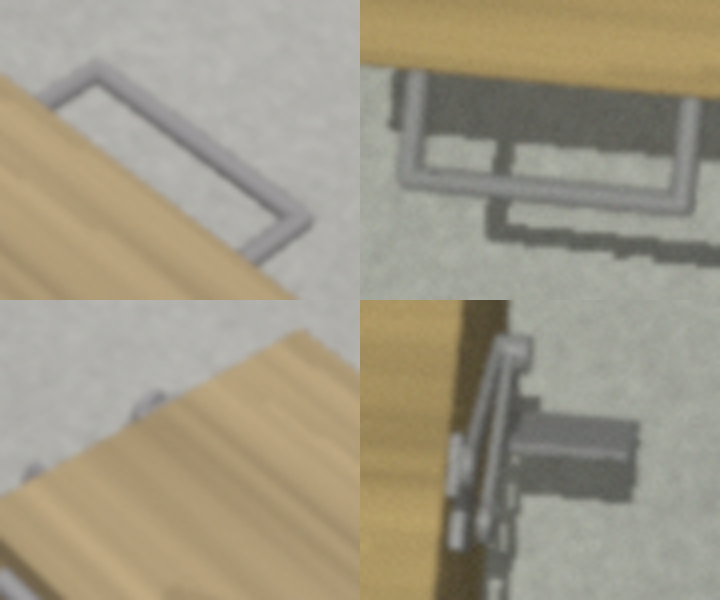

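```bash
cat > h.py <<'E'
from rig import *
import cv2,numpy as np
def P(n):
    p=camera_params(n);return p["mtx"],p["D"],cv2.Rodrigues(p["rvec"])[0],p["tvec"].reshape(3,1)
def tri(a,b):
    q=[]
    for n,uv in(("scene",a),("top",b)):
        K,D,R,t=P(n);q.append((np.hstack([R,t]),cv2.undistortPoints(np.array([[uv]],float),K,D).reshape(2,1)))
    X=cv2.triangulatePoints(q[0][0],q[1][0],q[0][1],q[1][1]);X=(X[:3]/X[3]).ravel()
    e=[cv2.projectPoints(X,camera_params(n)["rvec"],camera_params(n)["tvec"],*P(n)[:2])[0].ravel()-uv for n,uv in(("scene",a),("top",b))]
    return X,np.round(e,1).tolist()
def ray(n,uv,z):
    K,D,R,t=P(n);u=cv2.undistortPoints(np.array([[uv]],float),K,D).ravel()
    d=R.T@np.r_[u,1];c=(-R.T@t).ravel();return c+d*(z-c[2])/d[2]
E
python3 - <<'E'
from h import *
np.set_printoptions(precision=4,suppress=True)
L,e1=tri((493.6,289.1),(146.9,315.1));R,e2=tri((443.9,251.6),(215.9,320.6))
print(L,e1,R,e2,np.linalg.norm(L-R))
m=(L+R)/2;y=(L-R);yaw=np.degrees(np.arctan2(-y[0],y[1]));print("mid",m,"yaw",yaw)
print("rays z=.129",ray("top",(146.9,315.1),.129),ray("top",(215.9,320.6),.129))
print("lid c",[ray("top",u,.138)for u in((129,174),(264,184),(117,284),(253,297))])
print("jar",tri((294,228),(385,250)))
print("thumb(z.04)",[ray("top",u,.043) for u in((273,238),(303,234),(303,246))])
E
```

```text
[0.4419 0.2072 0.1252] [[0.5, -0.1], [0.4, -0.3]] [0.433  0.0976 0.1264] [[-0.8, 0.0], [-0.7, 0.5]] 0.11005871017863932
mid [0.4374 0.1524 0.1258] yaw -4.629943727051054
rays z=.129 [0.4416 0.2066 0.129 ] [0.434  0.0959 0.129 ]
lid c [array([0.6658, 0.2392, 0.138 ]), array([0.6462, 0.0207, 0.138 ]), array([0.4902, 0.2533, 0.138 ]), array([0.4708, 0.0366, 0.138 ])]
jar (array([ 0.5456, -0.1708,  0.0757]), [[-0.5, -0.1], [-0.4, 0.4]])
thumb(z.04) [array([0.5703, 0.0171, 0.043 ]), array([ 0.5768, -0.0346,  0.043 ]), array([ 0.5562, -0.0346,  0.043 ])]
```

Emit:
{"method": "move_arm", "body": {
  "rows": [
    [[1,-4,-0.5,0,0,8.4,0],[1,-4,-0.5,0,0,8.4,0],[1,-4,-1,-0.76,-8.72,0,0],[1,-4,-1,-0.76,-8.72,0,0],[1,-4,-1,-0.76,-8.72,0,0],[1,-4,-1,-0.76,-8.72,0,0],[1,-4,-1,0,0,0,0],[0.5,-4,-1,0,0,0,0],[0,0,0,0,0,0,0],[0,0,0,0,0,0,0]]
  ]
}}

```text
time_s: 1.35
position: [0.2696, 0.1678, 0.335]
eef_rot: [180.0, 35.0, 175.0]
contact_force: [0.7, 0.6, 0.6]
width: -0.0003
gripper_force: 0.0
```

Emit:
{"method": "move_arm", "body": {
  "rows": [
    [[0.8,-0.1,-3.5,0,0,0,0],[1,-0.1,-3.5,0,0,0,0],[2.2,-0.3,-3,0,0,0,0],[0,0,0,0,0,0,0],[0,0,0,0,0,0,0]]
  ]
}}

```text
time_s: 1.98
position: [0.3096, 0.1634, 0.2358]
eef_rot: [180.0, 35.0, 175.1]
contact_force: [0.3, -0.1, 0.2]
width: -0.0
gripper_force: 0.0
```

```bash
python3 - <<'E'
from h import *
s=state();print(s["position"],s["eef_rot"],s["joint_pos"])
a=snapshot("wrist");b=snapshot("scene")[200:360,320:640]
im=np.hstack([cv2.resize(a,(400,300)),cv2.resize(b,(400,200)).copy() if 0 else cv2.copyMakeBorder(cv2.resize(b,(400,200)),0,100,0,0,cv2.BORDER_CONSTANT)])
cv2.imwrite("pics/p1.png",cv2.cvtColor(im,cv2.COLOR_RGB2BGR))
E
```

```text
[0.30956946 0.1634031  0.23577327] [179.98021128  35.04938024 175.0991947 ] [ 27.10813603 -29.18271516 129.22807122 -22.86542754  51.50232231
 -48.19407077]
```

View pics/p1.png

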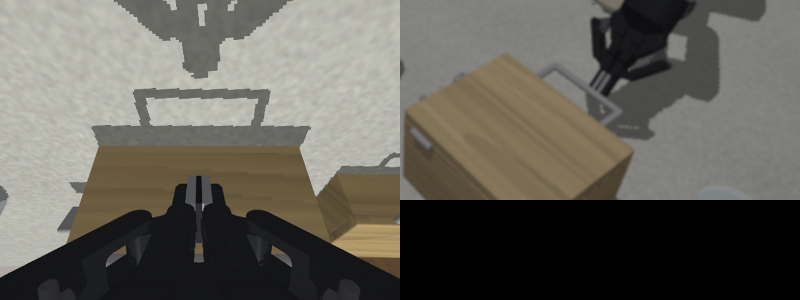

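```bash
python3 - <<'E'
from h import *
from scipy.spatial.transform import Rotation as Ro
a=snapshot("scene");i=cv2.resize(a[225:325,410:530],None,fx=4,fy=4,interpolation=cv2.INTER_CUBIC)
s=state();R=Ro.from_euler("xyz",s["eef_rot"],degrees=True).as_matrix()
for d in(.155,.173):
    X=s["position"]+R[:,2]*d;p=camera_params("scene")
    u=cv2.projectPoints(X,p["rvec"],p["tvec"],p["mtx"],p["D"])[0].ravel();print(X,(u-[410,225])*4)
print(camera_params("wrist")["mount"])
cv2.imwrite("pics/p2.png",cv2.cvtColor(cv2.convertScaleAbs(i,alpha=1.6),cv2.COLOR_RGB2BGR))
E
```

```text
[0.39849203 0.15571387 0.10949667] [281.28703714 166.25552812]
[0.40882019 0.15484975 0.09477993] [258.65752406 200.51429474]
[[-9.55516218e-04 -9.61208189e-01 -2.75822235e-01  7.11498823e-02]
 [ 9.99999530e-01 -9.64271868e-04 -1.03870355e-04  8.90667245e-05]
 [-1.66126586e-04 -2.75822204e-01  9.61208658e-01  3.16688024e-02]
 [ 0.00000000e+00  0.00000000e+00  0.00000000e+00  1.00000000e+00]]
```

View pics/p2.png

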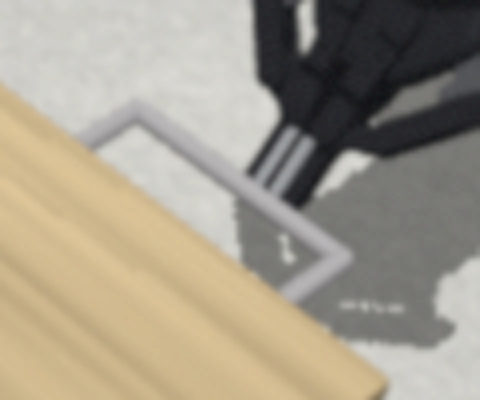

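The finger is below and in front of the bar: the bar crosses it at about (265,190) in the crop, as intended. I'll move up to contact.

Emit:
{"method": "move_arm", "body": {
  "rows": [
    [[0.9,-0.08,0.6,0,0,0,0],[0.9,-0.08,0.6,0,0,0,0],[0.4,-0.04,0.3,0,0,0,0],[0,0,0,0,0,0,0]]
  ]
}}

```text
time_s: 2.62
position: [0.332, 0.1605, 0.25]
eef_rot: [180.0, 35.0, 175.0]
contact_force: [-0.4, 0.1, -0.1]
width: 0.0002
gripper_force: 0.0
```

Emit:
{"method": "move_arm", "body": {
  "rows": [
    [[0.2,-0.02,0.3,0,0,0,0],[0.1,0,0.4,0,0,0,0],[0,0,0.4,0,0,0,0],[0,0,0,0,0,0,0]]
  ]
}}

```text
time_s: 3.12
position: [0.3342, 0.1603, 0.2604]
eef_rot: [-179.9, 34.9, 175.1]
contact_force: [-6.6, -0.5, -1.0]
width: -0.0001
gripper_force: 2.8
```

Emit:
{"method": "move_arm", "body": {
  "rows": [
    [[0,0,0.5,0,0,0,0],[0,0,0.5,0,0,0,0],[0,0,0.5,0,0,0,0],[0,0,0,0,0,0,0]]
  ]
}}

```text
time_s: 3.62
position: [0.3347, 0.1605, 0.2764]
eef_rot: [180.0, 35.1, 175.0]
contact_force: [-1.6, 0.2, -1.2]
width: -0.0002
gripper_force: 0.9
```

```bash
python3 - <<'E'
from h import *
a=snapshot("scene");i=cv2.resize(a[205:325,370:530],None,fx=4,fy=4,interpolation=cv2.INTER_CUBIC)
cv2.imwrite("pics/p3.png",cv2.cvtColor(cv2.convertScaleAbs(i,alpha=1.6),cv2.COLOR_RGB2BGR))
E
```

```text
(no output)
```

View pics/p3.png

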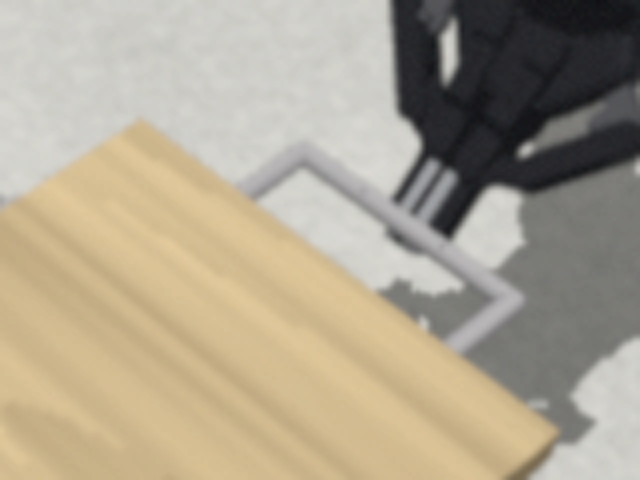

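Emit:
{"method": "move_arm", "body": {
  "rows": [
    [[0.3,-0.03,1.4,0,0,0,0],[0.35,-0.03,1.45,0,0,0,0],[0.4,-0.03,1.45,0,0,0,0],[0.55,-0.05,1.35,0,0,0,0],[0.6,-0.05,1.35,0,0,0,0],[0.75,-0.07,1.3,0,0,0,0],[0.85,-0.07,1.2,0,0,0,0],[0.9,-0.08,1.2,0,0,0,0],[0.9,-0.08,1.15,0,0,0,0],[0,0,0,0,0,0,0]]
  ]
}}

```text
time_s: 4.92
position: [0.3911, 0.1554, 0.3959]
eef_rot: [179.9, 35.2, 175.0]
contact_force: [-1.3, -0.2, -1.2]
width: -0.0004
gripper_force: 0.5
```

Emit:
{"method": "move_arm", "body": {
  "rows": [
    [[1.05,-0.09,1.05,0,0,0,0],[1.1,-0.1,1.0,0,0,0,0],[1.15,-0.1,0.9,0,0,0,0],[1.2,-0.1,0.8,0,0,0,0],[1.3,-0.11,0.75,0,0,0,0],[1.3,-0.11,0.7,0,0,0,0],[1.0,-0.09,0.4,0,0,0,0],[0,0,0,0,0,0,0]]
  ]
}}

```text
time_s: 5.92
position: [0.4719, 0.1484, 0.4504]
eef_rot: [-180.0, 35.0, 175.0]
contact_force: [-0.6, 0.1, -0.3]
width: -0.0
gripper_force: 0.1
```

```bash
python3 - <<'E'
from h import *
a=snapshot("scene");i=a[60:460,180:640]
cv2.imwrite("pics/p4.png",cv2.cvtColor(cv2.convertScaleAbs(i,alpha=1.4),cv2.COLOR_RGB2BGR))
E
```

```text
(no output)
```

View pics/p4.png

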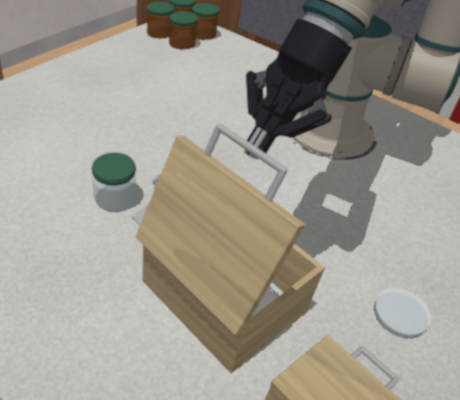

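Emit:
{"method": "move_arm", "body": {
  "rows": [
    [[0.8,-0.07,0.35,0,0,0,0],[0.8,-0.07,0.3,0,0,0,0],[0.6,-0.05,0.2,0,0,0,0],[0.3,-0.03,0.1,0,0,0,0],[0,0,0,0,0,0,0]]
  ]
}}

```text
time_s: 6.6
position: [0.4968, 0.1462, 0.4599]
eef_rot: [-180.0, 35.0, 175.0]
contact_force: [-0.3, -0.0, 0.0]
width: -0.0005
gripper_force: 0.0
```

Now I'll creep forward until the force rises at the stop.

Emit:
{"method": "move_arm", "body": {
  "rows": [
    [[0.25,-0.02,0.05,0,0,0,0],[0.25,-0.02,0.05,0,0,0,0],[0,0,0,0,0,0,0]]
  ]
}}

```text
time_s: 6.98
position: [0.5016, 0.1459, 0.4607]
eef_rot: [-180.0, 35.0, 175.0]
contact_force: [-0.8, 0.8, 0.2]
width: 0.0001
gripper_force: 0.5
```

Emit:
{"method": "move_arm", "body": {
  "rows": [
    [[0.25,-0.02,0.05,0,0,0,0],[0.2,-0.02,0,0,0,0,0],[0,0,0,0,0,0,0]]
  ]
}}

```text
time_s: 7.35
position: [0.5057, 0.1457, 0.4605]
eef_rot: [-180.0, 34.8, 175.1]
contact_force: [-10.2, 0.5, -0.0]
width: 0.0001
gripper_force: 4.2
```

Emit:
{"method": "move_arm", "body": {
  "rows": [
    [[-0.5,0.04,-0.2,0,0,0,0],[-1,0.08,-0.4,0,0,0,0],[-1.5,0.1,-0.5,0,0,0,0],[-2,0.1,0,0,0,0,0],[-2,0,0,0,0,0,0],[0,0,0,0,0,0,0],[0,0,0,0,0,0,0],[0,0,0,0,0,0,0],[0,0,0,0,0,0,0],[0,0,0,0,0,0,0],[0,0,0,0,0,0,0],[0,0,0,0,0,0,0]]
  ]
}}

```text
time_s: 8.85
position: [0.4361, 0.1487, 0.4502]
eef_rot: [-180.0, 35.0, 175.0]
contact_force: [0.5, 0.6, 0.8]
width: -0.0
gripper_force: 0.0
```

```bash
python3 - <<'E'
from h import *
a=snapshot("scene");b=snapshot("top")
i=cv2.resize(a[150:350,260:460],None,fx=2,fy=2,interpolation=cv2.INTER_CUBIC)
j=cv2.resize(b[150:350,220:420],None,fx=2,fy=2,interpolation=cv2.INTER_CUBIC)
cv2.imwrite("pics/p5.png",cv2.cvtColor(cv2.convertScaleAbs(np.hstack([i,j]),alpha=1.5),cv2.COLOR_RGB2BGR))
for n in("scene","top"):
    p=camera_params(n);print(n,cv2.projectPoints(np.array([[.593,-.018,.131],[.595,.009,.131],[.5907,-.0455,.131]]),p["rvec"],p["tvec"],p["mtx"],p["D"])[0].reshape(-1,2))
E
```

```text
scene [[330.17633582 258.73509958]
 [340.60219144 267.70325138]
 [320.05730592 249.86309505]]
top [[288.98555731 218.16586192]
 [271.76564193 217.03569451]
 [306.59627004 219.49284726]]
```

View pics/p5.png

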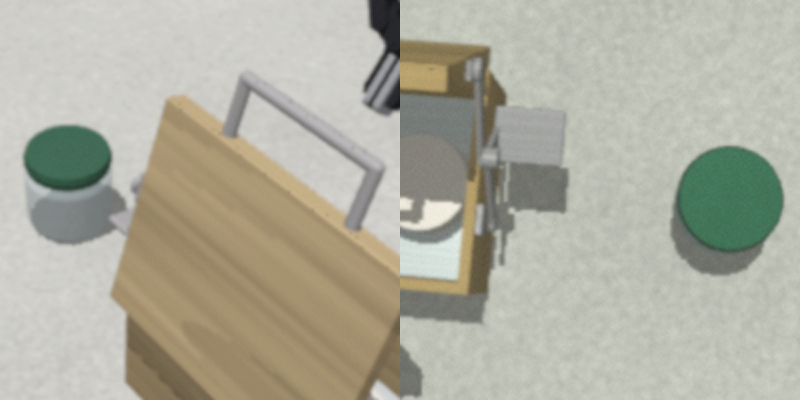

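The lid stands on the stay by itself. In the top picture the plate is centred at about (285.5,217.5), which puts it near (0.593,-0.013), 5 mm left of the prediction. I'll go to the thumb plate along the chest's right side, with the tool leaning away from the lid.

Emit:
{"method": "move_arm", "body": {
  "rows": [
    [[0,-2,0,0.76,8.72,0,0],[0,-4,0,0.76,8.72,0,0],[0,-4,0,0.76,8.72,0,0],[0,-4,0,0.76,8.72,0,0],[0,-4,0,8.3,-0.72,0,0],[0,-4,0,8.3,-0.72,0,0],[0,-2,0,8.3,-0.72,0,0],[4,0,0,0,0,0,0],[4,0,-2,0,0,0,0],[4,0,-3,0,0,0,0],[3.1,0,-4,0,0,0,0],[0,0,-2.5,0,0,0,0]]
  ]
}}

```text
time_s: 10.45
position: [0.5883, -0.0911, 0.3316]
eef_rot: [155.0, -0.2, 175.1]
contact_force: [-0.2, 0.5, 0.1]
width: -0.0001
gripper_force: 0.0
```

Emit:
{"method": "move_arm", "body": {
  "rows": [
    [[0,0,0,0,0,0,0],[0,0,0,0,0,0,0]]
  ]
}}

```text
time_s: 10.7
position: [0.5872, -0.0914, 0.337]
eef_rot: [155.0, 0.1, 175.0]
contact_force: [-0.5, -0.3, 0.2]
width: -0.0001
gripper_force: 0.0
```

```bash
python3 - <<'E'
from h import *
from scipy.spatial.transform import Rotation as Ro
s=state();R=Ro.from_euler("xyz",s["eef_rot"],degrees=True).as_matrix();print(s["position"],s["eef_rot"],s["position"]+R[:,2]*.173,s["contact_force"])
a=snapshot("scene");b=snapshot("top")
i=cv2.resize(a[100:300,230:430],None,fx=2,fy=2,interpolation=cv2.INTER_CUBIC)
j=cv2.resize(b[130:330,200:400],None,fx=2,fy=2,interpolation=cv2.INTER_CUBIC)
cv2.imwrite("pics/p6.png",cv2.cvtColor(cv2.convertScaleAbs(np.hstack([i,j]),alpha=1.5),cv2.COLOR_RGB2BGR))
E
```

```text
[ 0.58715749 -0.09136693  0.33697297] [1.55019614e+02 1.32367553e-01 1.75033916e+02] [ 0.59384286 -0.01861326  0.18015712] [-0.51412772 -0.32876555  0.19446589]
```

View pics/p6.png

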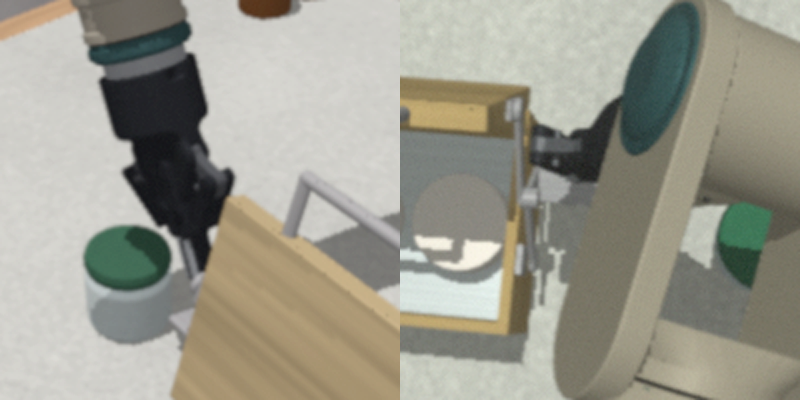

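Emit:
{"method": "move_arm", "body": {
  "rows": [
    [[0,-0.5,-1.2,0,0,0,0],[0,0,-1.2,0,0,0,0],[0,0,-1.0,0,0,0,0],[0,0,0,0,0,0,0]]
  ]
}}

```text
time_s: 11.3
position: [0.5869, -0.0962, 0.2997]
eef_rot: [155.0, -0.1, 175.0]
contact_force: [-0.3, -0.8, -0.1]
width: -0.0003
gripper_force: 0.0
```

Emit:
{"method": "move_arm", "body": {
  "rows": [
    [[0,0,-0.5,0,0,0,0],[0,0,-0.5,0,0,0,0],[0,0,-0.3,0,0,0,0],[0,0,0,0,0,0,0]]
  ]
}}

```text
time_s: 11.8
position: [0.5871, -0.0963, 0.2881]
eef_rot: [155.0, -0.0, 175.0]
contact_force: [-0.6, 0.2, 0.2]
width: 0.0001
gripper_force: 0.3
```

Emit:
{"method": "move_arm", "body": {
  "rows": [
    [[0.1,0,-0.6,0,0,0,0],[0.1,0,-0.6,0,0,0,0],[0.1,0,-0.6,0,0,0,0],[0,0,0,0,0,0,0]]
  ]
}}

```text
time_s: 12.3
position: [0.59, -0.0963, 0.2693]
eef_rot: [155.0, -0.1, 175.0]
contact_force: [-0.2, 0.3, -0.1]
width: -0.0001
gripper_force: 0.0
```

Emit:
{"method": "move_arm", "body": {
  "rows": [
    [[0.1,0,-0.6,0,0,0,0],[0.1,0,-0.6,0,0,0,0],[0.1,0,-0.5,0,0,0,0],[0,0,0,0,0,0,0]]
  ]
}}

```text
time_s: 12.8
position: [0.5931, -0.0963, 0.2526]
eef_rot: [155.0, -0.0, 175.0]
contact_force: [-0.4, -0.6, 0.5]
width: 0.0002
gripper_force: 0.0
```

```bash
cat > lid.py <<'E'
from h import *
def handle():
    # shows handle/lid change: mean diff with shut picture in lid region, and wood-coloured row extent
    a=snapshot("scene").astype(int);h=cv2.cvtColor(a.astype(np.uint8),cv2.COLOR_RGB2HSV)
    m=((h[...,0]>8)&(h[...,0]<28)&(h[...,1]>70));m[:, :310]=0;m[:170]=0;m[:,530:]=0
    s=cv2.cvtColor(cv2.imread("pics/scene0.png"),cv2.COLOR_BGR2RGB).astype(int)
    r,c=np.nonzero(m);return state()["time_s"],r.min(),round(np.abs(a-s)[260:400,340:500].mean(),2)
E
python3 -c "
from lid import *
print(handle(),state()['contact_force'])
a=cv2.imread('pics/p4.png')"
```

```text
(12.85, np.int64(197), np.float64(9.86)) [1.28766729 0.54089038 0.59454871]
```

Emit:
{"method": "move_arm", "body": {
  "rows": [
    [[0,0,0,0,0,0,0],[0,0,0,0,0,0,0],[0,0,0,0,0,0,0],[0,0,0,0,0,0,0]]
  ]
}}

```text
time_s: 13.35
position: [0.5931, -0.0963, 0.2532]
eef_rot: [155.0, -0.0, 175.0]
contact_force: [0.3, 0.9, -0.8]
width: -0.0002
gripper_force: 0.0
```

```bash
python3 -c "
from lid import *
print(handle(),state()['contact_force'])"
```

```text
(13.4, np.int64(200), np.float64(9.65)) [-0.12303847  0.73090901  0.33082996]
```

Emit:
{"method": "move_arm", "body": {
  "rows": [
    [[0,-0.8,1.5,0,0,0,0],[0,-1,2.2,0,0,0,0],[0,-1,2.2,0,0,0,0],[0,0,0,0,0,0,0]]
  ]
}}

```text
time_s: 13.9
position: [0.5934, -0.1253, 0.3153]
eef_rot: [155.1, 0.3, 175.0]
contact_force: [0.5, 0.6, 0.4]
width: 0.0002
gripper_force: 0.0
```

```bash
python3 -c "
from lid import *
print(handle(),state()['contact_force'])"
```

```text
(13.95, np.int64(209), np.float64(11.01)) [0.38116844 0.26834877 0.38314756]
```

The lid is sinking by itself. I'll move well clear and wait for it to shut.

Emit:
{"method": "move_arm", "body": {
  "rows": [
    [[0,-1,2.5,0,0,0,0],[-1,-1,3,0,0,0,0],[-2,-1,3,0,0,0,0],[-2,-1,2,0,0,0,0],[0,0,0,0,0,0,0],[0,0,0,0,0,0,0],[0,0,0,0,0,0,0],[0,0,0,0,0,0,0],[0,0,0,0,0,0,0],[0,0,0,0,0,0,0],[0,0,0,0,0,0,0],[0,0,0,0,0,0,0]]
  ]
}}

```text
time_s: 15.45
position: [0.5431, -0.1643, 0.4173]
eef_rot: [155.0, -0.0, 175.0]
contact_force: [0.8, 0.5, 0.4]
width: 0.0
gripper_force: 0.0
```

Emit:
{"method": "move_arm", "body": {
  "rows": [
    [[0,0,0,0,0,0,0],[0,0,0,0,0,0,0],[0,0,0,0,0,0,0],[0,0,0,0,0,0,0],[0,0,0,0,0,0,0],[0,0,0,0,0,0,0],[0,0,0,0,0,0,0],[0,0,0,0,0,0,0],[0,0,0,0,0,0,0],[0,0,0,0,0,0,0],[0,0,0,0,0,0,0],[0,0,0,0,0,0,0]]
  ]
}}

```text
time_s: 16.95
position: [0.5431, -0.1643, 0.4172]
eef_rot: [155.0, -0.0, 175.0]
contact_force: [-0.4, -0.1, 0.8]
width: -0.0003
gripper_force: 0.0
```

Emit:
{"method": "move_arm", "body": {
  "rows": [
    [[0,0,0,0,0,0,0],[0,0,0,0,0,0,0],[0,0,0,0,0,0,0],[0,0,0,0,0,0,0],[0,0,0,0,0,0,0],[0,0,0,0,0,0,0],[0,0,0,0,0,0,0],[0,0,0,0,0,0,0],[0,0,0,0,0,0,0],[0,0,0,0,0,0,0],[0,0,0,0,0,0,0],[0,0,0,0,0,0,0]]
  ]
}}

```text
time_s: 18.45
position: [0.5431, -0.1643, 0.4172]
eef_rot: [155.0, -0.0, 175.0]
contact_force: [0.6, 0.0, -0.0]
width: 0.0003
gripper_force: 0.0
```

Emit:
{"method": "move_arm", "body": {
  "rows": [
    [[0,0,0,0,0,0,0],[0,0,0,0,0,0,0],[0,0,0,0,0,0,0],[0,0,0,0,0,0,0],[0,0,0,0,0,0,0],[0,0,0,0,0,0,0],[0,0,0,0,0,0,0],[0,0,0,0,0,0,0],[0,0,0,0,0,0,0],[0,0,0,0,0,0,0],[0,0,0,0,0,0,0],[0,0,0,0,0,0,0]]
  ]
}}

```text
time_s: 19.95
position: [0.5431, -0.1643, 0.4172]
eef_rot: [155.0, -0.0, 175.0]
contact_force: [-0.9, 0.1, -0.1]
width: -0.0005
gripper_force: 0.0
```

```bash
python3 -c "
from lid import *
print(handle(),state()['contact_force'])
a=snapshot('scene');cv2.imwrite('pics/p7.png',cv2.cvtColor(a,cv2.COLOR_RGB2BGR))
s=cv2.imread('pics/scene0.png').astype(int);b=cv2.imread('pics/p7.png').astype(int)
print(np.abs(s-b)[210:270,270:320].mean(),np.abs(s-b)[245:300,425:500].mean(),np.abs(s-b)[270:410,325:500].mean())"
```

```text
(20.0, np.int64(243), np.float64(5.9)) [0.43663695 0.34566802 0.25922038]
7.044666666666667 6.3263030303030305 5.549183673469388
```

View pics/p7.png

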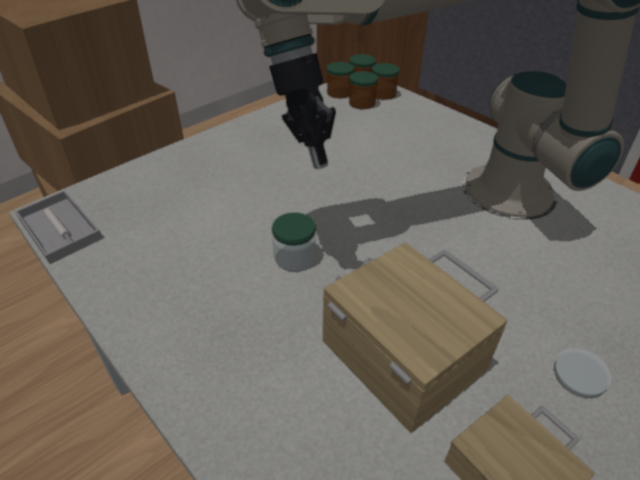

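The lid is shut: its corner is at (404,246) and the handle at (495,290), both as at the start. The jar is unmoved at (294,228) and the arm is clear.

Emit:
{"method": "move_arm", "body": {
  "rows": [
    [[0,0,0,0,0,0,0],[0,0,0,0,0,0,0],[0,0,0,0,0,0,0],[0,0,0,0,0,0,0],[0,0,0,0,0,0,0],[0,0,0,0,0,0,0],[0,0,0,0,0,0,0],[0,0,0,0,0,0,0],[0,0,0,0,0,0,0],[0,0,0,0,0,0,0]]
  ]
}}

```text
time_s: 21.3
position: [0.5431, -0.1643, 0.4172]
eef_rot: [155.0, -0.0, 175.0]
contact_force: [0.2, -0.3, 0.1]
width: -0.0003
gripper_force: 0.0
```

```bash
python3 -c "
from rig import *
print(close_job())"
```

```text
the job is handed in; nothing more can be done
None
```

I raised the lid until the stay locked, left it standing hands-off for over a second, then broke the stay at the thumb plate; the lid sank shut by itself, the jar was not moved, and the job is handed in at about 21 s (no verdict returned).

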